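Refit the bead bowl on its heater base, stir it and start

TASK

Lift the bead bowl by its centre post and lower it gently onto the heater base so that both orange pegs come up through the holes in its ears and it sits fully down (either way round), with no bead spilled. Then take the red-handled rod from its stand and, with its tip close to the bowl's floor, stir the beads anticlockwise (seen from above) around the centre hub for two full rounds, and put the rod back upright, all the way down in its stand. Last, press the green start button fully in and let it go, leaving the other things on the bench where they are.

Things in the scene. Friction and masses are not known exactly. Their poses are not given: they have to be found in the camera images.
- bowl: Round open aluminium bowl with five beads. Origin: centre of its underside, z up. Outer diameter 136, inner radius 64, inner floor 10 and rim 55 above the underside. Orange ears, 10 thick, on its +y and -y sides reach out to y = +-98; each has a round through hole of 14 diameter at y = +-82. A hub and post fill its centre, so the beads lie in a ring channel 26 wide. About 0.5 kg. Sizes in mm.
- bowl_post (a point): A height to grip on the bowl's centre post: on its axis, 82 above the bowl's underside. Axes as the bowl. At its foot is a round hub of 76 diameter up to 35 above the underside, narrowing to 32 diameter at 50; above that a black grip 16 (bowl x) by 28 (bowl y) goes up to 100. Sizes in mm.
- base: White heater base, fixed to the bench (placed differently each time). Origin: on the bench right under the centre of the seat; z up. Flat top 45 high, from x = -155 to +80 and y = -105 to +105 in its own frame. The control strip with the button is at its -x end. Sizes in mm.
- seat (a point): Centre of the seat, on the base's flat top (45 above the bench), axes as the base. When seated the bowl's origin is here and its y axis along the seat's y (either way round). Two orange pegs stand at y = +82 and y = -82 of it: 12 diameter, 24 tall, straight for the lower 12, then tapering to 5 diameter. Sizes in mm.
- rod: Stirring rod, 175 long, standing in its stand with a slight lean (up to 0.1 rad). Origin: its lower tip; z along it to the handle. Steel shaft 10 diameter for the lower 95, then a red square handle 14 x 14 (faces along its x and y) from 95 to 175. 60 g. Sizes in mm.
- rod_tip (a point): Lower tip of the rod (same point as the rod's origin). Sizes in mm.
- stand_hole0 (a point): Mouth centre of the round hole in the rod stand (z up), 60 above the bench. The hole is 14 diameter and 50 deep, with a 3 chamfer; the stand is a white block 80 x 80 x 60, fixed, axes as this point. Sizes in mm.
- start_top (a point): Centre of the top of the green push button, 28 diameter, on the base at x = -120 from the seat. Sizes in mm.
- start (a joint): Travel of the button in metres: 0 out, 0.006 fully in (about 5 N). It springs back.
- bead0: blue bead, ball of 22 diameter, loose in the bowl; origin at its centre. Sizes in mm.
- bead1: yellow bead, ball of 22 diameter, loose in the bowl; origin at its centre. Sizes in mm.
- bead2: blue bead, ball of 22 diameter, loose in the bowl; origin at its centre. Sizes in mm.
- bead3: yellow bead, ball of 22 diameter, loose in the bowl; origin at its centre. Sizes in mm.
- bead4: blue bead, ball of 22 diameter, loose in the bowl; origin at its centre. Sizes in mm.
- wash_bottle: bystander, to be left alone: white wash bottle with red cap, 60 diameter, 170 tall; origin at the centre of its underside. Sizes in mm.
- amber_jar: bystander, to be left alone: amber glass jar, 70 diameter, 100 tall; origin at the centre of its underside. Sizes in mm.
- tip_box: bystander, to be left alone: blue pipette-tip box, 85 x 120 x 60 tall; origin at the centre of its underside. Sizes in mm.
- beaker: bystander, to be left alone: glass beaker, 70 diameter, 90 tall; origin at the centre of its underside. Sizes in mm.
- dish: bystander, to be left alone: clear closed culture dish, 90 diameter, 15 tall; origin at the centre of its underside. Sizes in mm.
- pot: bystander, to be left alone: white specimen pot with red lid, 54 diameter, 60 tall; origin at the centre of its underside. Sizes in mm.
There are look-alikes about, which are no part of the job. What is shaped like the rod but turquoise or yellow is not meant.

How it is judged:
By the outcome, as a careful person would: the job done as asked, in the order asked, and still so for the second after the job is handed in, with the robot touching nothing.
It also fails if it takes over 72 s, if anything falls off the work surface, if the arm or the gripper's body presses on something with over 40 N, if the wrist force passes 120 N, or if a joint passes its speed limit or range.

ROBOT

A 6-joint arm with a two-finger parallel gripper is mounted at the origin on the work surface. World frame = base frame: x ahead of the robot, y to its left, z up, the work surface at z = 0. Lengths are in mm, angles in rad, forces in N, time in s.
With the tool pointing down it reaches from about 350 to 725 mm from the base axis. Payload 4.3 kg.
Tool frame: the origin (TCP) lies midway between the tips of the shut fingers; the grasp point (between the pads) lies 19 mm behind it; z points along the fingers, y is the line along which they close (so a half turn about z gives the same grasp; the last joint's range is limited). The gripper opens to 85 mm and grips with 20 to 120 N. Pads are 22 mm wide; open, the fingers measure 114 mm over their backs; the gripper's body (76 mm by 85 mm) begins 54 mm behind the grasp point. The pads swing forward as they close: fully open they stand 13 mm farther back than shut.
Start: joints at [1.056, 0.377, 0.081, 1.274, 0, 1.46], TCP at [226.467, 528.567, 203.429] pointing down, gripper open.
Joint ranges: [-2.72, 2.72], [-0.84, 1.66], [-1.02, 1.22], [-1.77, 2.12], [-1.37, 1.28], [-3.14, 3.14]. Speed limits (rad/s): [2.57, 2.57, 3.14, 3.14, 3.14, 3.14].

INTERFACE

Orientations are given as a rotation vector (axis times angle).
In Python, from plant import * gives the robot as it stands.
- The arm moves only by the shell command python3 -m inch 'ROWS' [OPENING] [FORCE]. ROWS is JSON, a list of rows, each a list of 2 entries, a list of its own where there are three numbers: the shift along the tool's x, y, z in m, then the turn about the tool's z in rad. In form: [[[dx, dy, dz], yaw], ...]. A call has exactly 10 rows; each row is the pose to reach, as a shift and turn from the pose commanded when the call began, along the tool's axes at that moment; what a row does not reach only later rows make up. A row lasts 1/12 s, in which the tool goes at most 41.7 mm and 7.16 degrees, less where a joint would pass 70% of its speed; a pose out of reach is approached as far as the arm can. A call with a gripper value outside its range is refused whole. OPENING is the opening, from -1 (shut) to 1 (fully open), set as the call begins (- or left out, the last holds). The fingers move at their own pace and stop on an object; FORCE is the grip in N (left out, the last holds). Time passes only in rows, so rows that repeat a pose let the fingers close, or fill a call up. It gives the time, the measured TCP pose, the force, the opening and the grip force at its end, in the units of the state.
- state(): the state, without advancing time (a new reading comes with each control period).
- camera(name): name is "scene" or "top" or "wrist"; returns a dict with "image" (480x640x3 uint8, red, green, blue), "camera_matrix" (3x3 intrinsics, pixels), "dist" ([k1, k2, p1, p2, k3] as OpenCV has them; the pictures are not rectified), "world_from_camera" (4x4, takes a point from camera to world coordinates). Camera axes: x right, y down, z forward; pixel columns grow to the right and rows downward; lengths in mm; the calibration is good to about 2 mm. A picture is of the moment at which its call begins. There is no depth.
- close_job(): hands the job in; it is judged then, once.
Trained networks look in the newest picture that a camera, given by its name, has taken for a name from the list of things; names that differ only in an ending like _2 or _b are one class to them, and where a whole thing is asked for, a point or a joint stands for the part that bears it (a point fixed in the world has none). Each returns a list of dicts, best first, with "score" (0 to 1); they miss things now and then, are a little off and sometimes report something else, mostly with a low value. They report only what shows in the picture. A call takes as long as a camera call. They do not tell look-alikes from the thing itself.
- spot_in(name, camera): "rect" ([centre column, centre row, width, height] in pixels, round what is visible of it).
- masks_of(name, camera): "mask" (480x640 bool, what is visible of it) and "rect" ([centre column, centre row, width, height] in pixels, round what is visible of it).
The state is a dict: "t": time; "joint_pos": joint angles; "dq": joint speeds; "joint_torque": joint torques, N m; "position": TCP position; "tcp_rot": TCP orientation; "contact_force": force on the tool from outside, world axes, zero at the start; "ft_torque": the same for the moment, N m; "gripper_width": finger opening in mm; "grasp_force": force on a finger pad.
Only numpy, scipy, OpenCV 4.12 (cv2) and the standard library are available. Lean on these libraries where they do the work, as an engineer would, in place of code of your own. Each camera call takes 0.05 s, during which the arm holds its last target. There are 200 camera calls.

## Working session

There is one attempt and no reset: what is moved stays moved. The work goes in short steps, Python scripts to look and compute and a shell command to move; the robot and the scene stay as the last step left them, time stands still between calls to the robot, and variables do not carry over. Pictures are saved under pics/ and viewed, at most 10 in all, crops included, and the job is handed in when it is done.

```bash
ls; mkdir -p pics; python3 - <<'E'
from plant import *
import cv2,numpy as np
s=state();print({k:np.round(v,3) for k,v in s.items()})
for n in ["scene","top"]:
    c=camera(n);cv2.imwrite(f"pics/{n}0.png",c["image"][:,:,::-1]);print(n,np.round(c["camera_matrix"],1).tolist(),np.round(c["dist"],3),np.round(c["world_from_camera"],3).tolist())
    for o in ["bowl","bowl_post","base","rod","start_top","stand_hole0","bead0"]:
        print(o,[(round(float(d["score"]),2),np.round(d["rect"],1).tolist()) for d in spot_in(o,n)[:4]])
E
```

```text
pics
{'t': np.float64(0.0), 'joint_pos': array([ 1.056,  0.378,  0.08 ,  1.274, -0.   ,  1.461]), 'dq': array([-0.   , -0.   ,  0.001, -0.001,  0.   ,  0.001]), 'joint_torque': array([ 1.0000e-03, -4.6361e+01,  2.6987e+01,  2.1000e-02,  0.0000e+00,
        0.0000e+00]), 'position': array([226.109, 527.886, 202.448]), 'tcp_rot': array([-6.310e-01, -3.077e+00,  3.000e-03]), 'contact_force': array([ 0.813,  0.813, -0.31 ]), 'ft_torque': array([ 0.02 , -0.023,  0.052]), 'grasp_force': np.float64(0.0), 'gripper_width': np.float64(85.422)}
scene [[481.9, 0.0, 316.1], [0.0, 481.9, 239.4], [0.0, 0.0, 1.0]] [-0.06  0.    0.    0.    0.  ] [[-0.75, 0.376, -0.544, 1118.906], [0.661, 0.426, -0.617, 673.845], [-0.0, -0.823, -0.568, 666.809], [0.0, 0.0, 0.0, 1.0]]
bowl [(0.68, [241.9, 199.9, 59.9, 48.6])]
bowl_post [(0.97, [240.3, 199.2, 51.7, 49.6]), (0.7, [458.6, 259.2, 16.0, 37.6])]
base [(0.86, [299.8, 261.2, 135.5, 95.6])]
rod [(0.97, [516.2, 287.4, 29.3, 71.9]), (0.71, [458.4, 260.5, 17.0, 40.6]), (0.71, [446.9, 318.8, 23.0, 73.5]), (0.63, [495.9, 315.9, 28.0, 72.9])]
start_top [(0.62, [328.
[... 159 characters left out ...]
, [0.0, 0.0, 1.0]] [-0.119  0.     0.     0.     0.   ] [[0.066, -0.969, 0.237, 326.481], [-0.998, -0.065, 0.01, 36.611], [0.006, -0.237, -0.971, 1021.363], [0.0, 0.0, 0.0, 1.0]]
bowl [(0.58, [479.9, 255.8, 91.5, 69.4])]
bowl_post [(0.91, [482.3, 255.6, 91.8, 64.8])]
base [(0.95, [349.9, 235.8, 113.1, 120.1]), (0.72, [238.4, 348.5, 42.7, 45.3])]
rod [(0.81, [132.7, 297.2, 35.0, 11.6]), (0.8, [132.8, 248.6, 32.1, 19.1]), (0.74, [159.9, 313.5, 30.9, 15.3]), (0.66, [177.5, 266.1, 25.4, 14.1])]
start_top [(0.56, [350.4, 269.7, 14.3, 17.2])]
stand_hole0 [(0.95, [189.7, 274.6, 57.4, 50.2])]
bead0 [(0.55, [472.8, 274.6, 6.5, 10.8]), (0.44, [505.9, 249.9, 6.9, 6.3]), (0.4, [462.6, 250.7, 7.6, 6.2])]
```

```bash
python3 - <<'E'
import cv2
a=cv2.imread("pics/top0.png");cv2.imwrite("pics/top0c.png",cv2.resize(a[170:380,100:540],None,fx=1.8,fy=1.8,interpolation=cv2.INTER_CUBIC))
E
```

```text
(no output)
```

View pics/top0c.png

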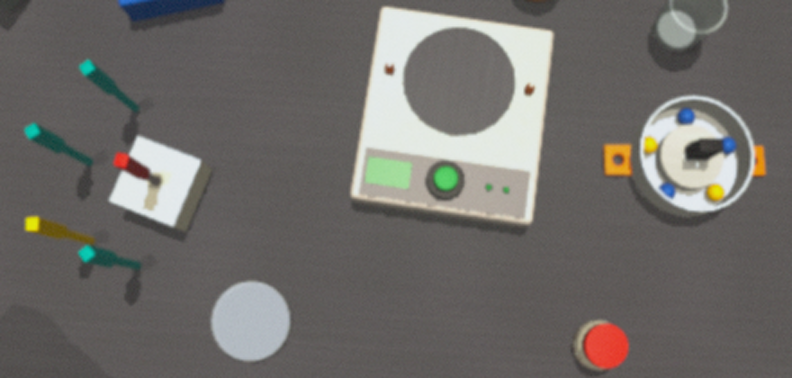

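View pics/scene0.png

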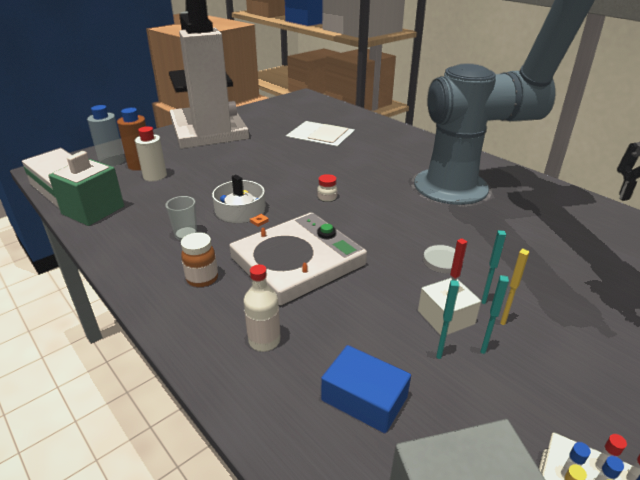

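The top crop (scale 1.8, offset 100,170) shows the base with its pegs at about (389,70) and (529,90) and the button at (446,178). The bowl is near (697,155) with its ear at (618,159). The red rod stands in the white stand at (160,183), with its handle top at (122,160). The turquoise and yellow rods are look-alikes. The scene view confirms this.

```bash
cat > h.py <<'E'
from plant import *
import cv2,numpy as np
from scipy.spatial.transform import Rotation as R
def ray(c,px):
    n=cv2.undistortPoints(np.array([[px]],float),c["camera_matrix"],np.array(c["dist"]))[0,0]
    T=np.array(c["world_from_camera"]);return T[:3,3],T[:3,:3]@np.array([n[0],n[1],1])
def at_z(c,px,z):
    o,d=ray(c,px);return o+d*(z-o[2])/d[2]
def proj(c,P):
    T=np.linalg.inv(np.array(c["world_from_camera"]));r=cv2.Rodrigues(T[:3,:3])[0]
    return cv2.projectPoints(np.atleast_2d(np.array(P,float)),r,T[:3,3],c["camera_matrix"],np.array(c["dist"]))[0][:,0]
def tri(obs):
    A=np.zeros((3,3));b=np.zeros(3)
    for c,px in obs:
        o,d=ray(c,px);d=d/np.linalg.norm(d);M=np.eye(3)-np.outer(d,d);A+=M;b+=M@o
    return np.linalg.solve(A,b)
def blobs(img,lo,hi,mn=6):
    h=cv2.cvtColor(img,cv2.COLOR_RGB2HSV);m=cv2.inRange(h,np.array(lo),np.array(hi))
    n,_,st,ce=cv2.connectedComponentsWithStats(m);return [(np.round(ce[i],1).tolist(),st[i].tolist()) for i in range(1,n) if st[i,4]>=mn]
def tool():
    s=state();return np.array(s["position"]),R.from_rotvec(s["tcp_rot"]),s
def go(P,yaxis=None):
    "shift (m) in tool axes to P and yaw taking tool y to line yaxis (world, mod pi)"
    p,r,s=tool();sh=r.inv().apply(np.array(P)-p)/1000
    yaw=None
    if yaxis is not None:
        v=r.inv().apply([*yaxis[:2],0]);yaw=np.arctan2(-v[0],v[1]);yaw=(yaw+np.pi/2)%np.pi-np.pi/2
    print("shift",np.round(sh,4),"yaw",None if yaw is None else round(yaw,3),"j6",round(s["joint_pos"][5],2))
def snap(n,f,box=None,k=1):
    c=camera(n);i=c["image"]
    if box: i=i[box[1]:box[3],box[0]:box[2]]
    cv2.imwrite("pics/"+f,cv2.resize(i[:,:,::-1],None,fx=k,fy=k));return c
E
python3 - <<'E'
from h import *
c=camera("top");i=c["image"]
print("orange",[b for b in blobs(i,(6,130,60),(18,255,255))])
f=lambda x,y:(100+x/1.8-.2,170+y/1.8-.2)
a=at_z(c,f(389,70),67);b=at_z(c,f(529,90),67)
print("pegs",a,b,"len",np.linalg.norm(a-b),"seat",(a+b)/2,"ang",np.arctan2(*(a-b)[[1,0]]))
print("btn",at_z(c,f(446,178),55))
for z in(10,20): print("ear",at_z(c,f(618,159),z),at_z(c,f(757,160),z))
print("rim c",at_z(c,f(697,155),55),"post top",at_z(c,f(692,147),100))
print("rod top",at_z(c,f(122,160),180), "stand top c",at_z(c,f(158,180),60))
p,r,s=tool();print(np.round(r.as_matrix(),3))
s=camera("scene")
print("peg scene",proj(s,[a,b]),"red",blobs(s["image"],(0,150,80),(6,255,255)))
w=camera("wrist");print(np.round(w["world_from_camera"],3).tolist(),np.round(w["camera_matrix"],1).tolist())
E
```

```text
orange [([398.4, 153.9], [387, 139, 30, 22, 185]), ([316.0, 208.5], [315, 208, 3, 2, 6]), ([393.6, 219.7], [392, 218, 4, 4, 10]), ([442.9, 258.8], [435, 250, 16, 18, 146]), ([521.8, 259.5], [519, 251, 7, 17, 76])]
pegs [608.12634024  65.79056273  67.        ] [595.34297037 -95.01167307  67.        ] len 161.30955824575113 seat [601.73465531 -14.61055517  67.        ] ang 1.4914657017406503
btn [489.91705004  -6.54594725  55.        ]
ear [ 533.58646136 -212.21662771   10.        ] [ 543.10500854 -383.44917589   10.        ]
ear [ 531.53867867 -209.75630646   20.        ] [ 540.96310983 -379.2957678    20.        ]
rim c [ 534.88415205 -293.33776366   55.        ] post top [ 533.77450039 -272.43943985  100.        ]
rod top [464.52521258 320.5259449  180.        ] stand top c [464.43983597 316.5487621   60.        ]
[[-0.919  0.394  0.   ]
 [ 0.394  0.919  0.   ]
 [-0.     0.    -1.   ]]
peg scene [[307.01655528 259.92977851]
 [265.55007715 225.85541277]] red [([145.5, 132.8], [138, 126, 15, 15, 177]), ([326.9, 179.8], [319, 174, 17, 13, 175]), ([458.2, 257.4], [451, 239, 16, 39, 332]), ([257.7, 272.1], [250, 265, 16, 16, 210]), ([615.5, 444.2], [605, 434, 22, 22, 326]), ([638.6, 459.3], [638, 456, 2, 8, 13])]
[[0.394, 0.876, 0.28, 155.102], [0.919, -0.375, -0.12, 558.791], [0.0, 0.305, -0.952, 371.802], [0.0, 0.0, 0.0, 1.0]] [[350.1, 0.0, 321.6], [0.0, 350.1, 239.8], [0.0, 0.0, 1.0]]
```

```bash
python3 - <<'E'
from h import *
go([535,-292,300],(1,0.0))
go([602,-15,300],(1,0))
E
```

```text
shift [-0.6068 -0.6327 -0.0966] yaw 1.166 j6 1.46
shift [-0.5593 -0.3517 -0.0966] yaw 1.166 j6 1.46
```

```bash
python3 -m inch '[[[0,0,-0.04],0],[[0,0,-0.08],0],[[-0.02,-0.02,-0.097],0],[[-0.045,-0.047,-0.097],0],[[-0.07,-0.073,-0.097],0],[[-0.097,-0.101,-0.097],0],[[-0.124,-0.129,-0.097],0],[[-0.151,-0.157,-0.097],0],[[-0.178,-0.185,-0.097],0],[[-0.205,-0.213,-0.097],0]]' 1 
python3 -m inch '[[[-0.027,-0.028,0],0],[[-0.054,-0.056,0],0],[[-0.081,-0.084,0],0],[[-0.108,-0.112,0],0],[[-0.135,-0.14,0],0],[[-0.162,-0.168,0],0],[[-0.189,-0.196,0],0],[[-0.216,-0.224,0],0],[[-0.243,-0.252,0],0],[[-0.27,-0.28,0],0]]'
python3 -m inch '[[[-0.02,-0.02,0],0.117],[[-0.04,-0.042,0],0.234],[[-0.06,-0.063,0],0.35],[[-0.08,-0.085,0],0.467],[[-0.1,-0.105,0],0.584],[[-0.115,-0.12,0],0.7],[[-0.125,-0.13,0],0.817],[[-0.13,-0.138,0],0.934],[[-0.132,-0.14,0],1.05],[[-0.132,-0.14,0],1.166]]'
python3 - <<'E'
from h import *
c=snap("wrist","w1.png")
i=c["image"];print("orange",blobs(i,(6,130,60),(18,255,255),20))
go([535,-292,300],(1,0))
print(proj(c,[[535,-292,100],[535,-292,55],[533,-211,10]]),[(d["score"],d["rect"]) for d in spot_in("bowl_post","wrist")])
E
```

```text
t: 1.78
position: [331.2, 250.3, 300.6]
tcp_rot: [0.63, 3.077, 0.001]
contact_force: [1.2, 0.7, -0.5]
gripper_width: 85.2
grasp_force: 0.0
t: 2.62
position: [469.2, -113.7, 300.6]
tcp_rot: [0.632, 3.077, 0.0]
contact_force: [0.4, 0.1, -0.3]
gripper_width: 85.4
grasp_force: 0.0
t: 3.45
position: [535.2, -293.5, 299.8]
tcp_rot: [-2.229, -2.213, 0.0]
contact_force: [-0.1, 0.1, -0.0]
gripper_width: 85.4
grasp_force: 0.0
orange [([520.5, 36.2], [511, 5, 30, 55, 421]), ([320.9, 125.0], [314, 118, 16, 15, 80]), ([314.0, 136.8], [309, 136, 12, 3, 23]), ([326.6, 254.6], [314, 249, 26, 11, 227])]
shift [ 0.001  -0.0002 -0.    ] yaw -0.01 j6 0.98
[[321.15483143 202.59862436]
 [321.24838746 194.91226309]
 [319.27257238 124.25657597]] [(0.74, [323.1, 184.0, 113.1, 149.4]), (0.35, [338.6, 229.2, 14.4, 17.3])]
```

View pics/w1.png

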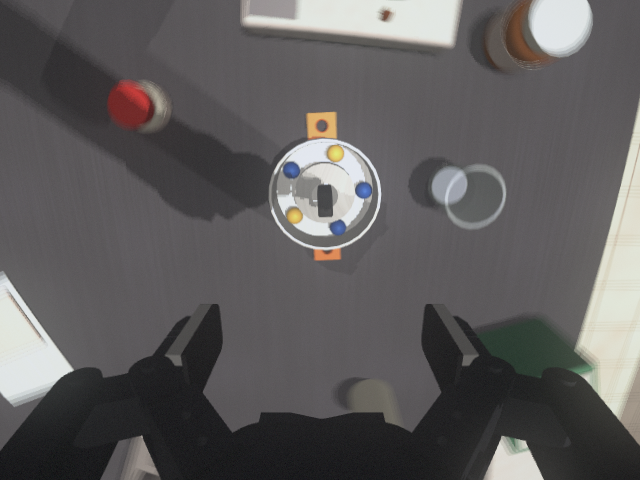

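The wrist view shows the bowl rim centred at about (325,194), its ear hole at (321,126), and the grip top at (325,203). The five beads are in the channel. The far ear is at (327,253).

```bash
python3 - <<'E'
from h import *
c=camera("wrist")
a=at_z(c,(321.2,126),10);e2=at_z(c,(327.5,250.5),10);r=at_z(c,(325.3,194),55);p=at_z(c,(325,187),100);p2=at_z(c,(325,216),100)
print(a,e2,r,p,p2)
d=a-r;d/=np.linalg.norm(d[:2]);print(d, np.linalg.norm((a-r)[:2]))
m=blobs(c["image"],(0,0,0),(180,255,45),30);print([x for x in m if 290<x[0][0]<360 and 160<x[0][1]<240])
go([r[0],r[1],63],(d[1],-d[0]))
E
```

```text
[ 534.79524089 -212.25560551   10.        ] [ 543.50996369 -377.41848691   10.        ] [ 539.7595918  -290.11975789   55.        ] [ 538.98489669 -274.48789447  100.        ] [ 539.07868067 -305.96562926  100.        ]
[-0.06362738  0.99797373 -0.57675858] 78.02224686481851
[]
shift [0.0022 0.0047 0.2373] yaw -0.061 j6 0.96
```

```bash
python3 -m inch '[[[0.0015,0.0045,0.03],-0.055],[[0.0015,0.0045,0.06],-0.055],[[0.0015,0.0045,0.09],-0.055],[[0.0015,0.0045,0.12],-0.055],[[0.0015,0.0045,0.15],-0.055],[[0.0015,0.0045,0.18],-0.055],[[0.0015,0.0045,0.205],-0.055],[[0.0015,0.0045,0.222],-0.055],[[0.0015,0.0045,0.232],-0.055],[[0.0015,0.0045,0.235],-0.055]]'
python3 -m inch '[[[0,0,0],0],[[0,0,0],0],[[0,0,0],0],[[0,0,0],0],[[0,0,0],0],[[0,0,0],0],[[0,0,0],0],[[0,0,0],0],[[0,0,0],0],[[0,0,0],0]]' -1 60
python3 - <<'E'
from h import *
c=camera("wrist");cv2.imwrite("pics/w2.png",c["image"][:,:,::-1]);print(tool()[0])
print("orange",blobs(c["image"],(6,130,60),(18,255,255),20))
E
```

```text
t: 4.43
position: [538.3, -289.7, 63.5]
tcp_rot: [-2.155, -2.281, 0.001]
contact_force: [0.3, -0.7, 0.3]
gripper_width: 85.6
grasp_force: 0.0
t: 5.27
position: [539.9, -291.2, 66.3]
tcp_rot: [2.159, 2.281, 0.0]
contact_force: [-1.8, -0.2, 5.2]
gripper_width: 13.8
grasp_force: 58.9
[ 539.93051492 -291.24245657   66.26560669]
orange [([292.8, 107.8], [292, 100, 3, 18, 24]), ([321.3, 125.5], [308, 112, 28, 29, 242]), ([305.8, 148.7], [294, 147, 30, 5, 74])]
```

```bash
python3 -m inch '[[[0,0,-0.003],0],[[0,0,-0.01],0],[[0,0,-0.022],0],[[0,0,-0.037],0],[[0,0,-0.054],0],[[0,0,-0.072],0],[[0,0,-0.088],0],[[0,0,-0.101],0],[[0,0,-0.109],0],[[0,0,-0.113],0]]'
python3 -m inch '[[[0.003,0.002,0],0.01],[[0.01,0.006,0],0.025],[[0.02,0.012,0],0.04],[[0.033,0.02,0],0.06],[[0.048,0.028,0],0.08],[[0.064,0.037,0],0.1],[[0.079,0.046,0],0.115],[[0.09,0.052,0],0.125],[[0.096,0.055,0],0.131],[[0.098,0.056,0],0.132]]'
python3 - <<'E'
from h import *
c=snap("wrist","w3.png");print(tool()[0],tool()[1].as_matrix()[:2,1])
print("orange",blobs(c["image"],(4,110,50),(18,255,255),10))
print(proj(c,[[595,-95,67],[608,66,67]]))
E
```

```text
t: 6.15
position: [539.7, -290.8, 179.1]
tcp_rot: [2.159, 2.282, 0.0]
contact_force: [0.4, 0.0, -5.8]
gripper_width: 13.8
grasp_force: 58.8
t: 6.98
position: [589.8, -188.2, 177.1]
tcp_rot: [-2.302, -2.134, 0.001]
contact_force: [-0.6, 0.4, -6.1]
gripper_width: 13.6
grasp_force: 58.8
[ 589.81582034 -188.81569334  177.32566519] [ 0.99711602 -0.07587091]
orange [([515.0, 104.1], [497, 64, 57, 91, 1168]), ([319.9, 124.8], [292, 99, 58, 53, 2426])]
[[ 318.8443451   106.74732887]
 [ 319.72385857 -149.312164  ]]
```

View pics/w3.png

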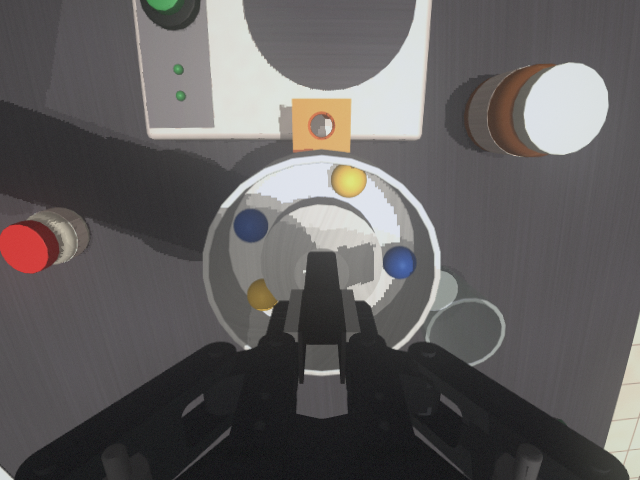

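The wrist view shows the bowl held level, with its ear hole at (321,125) on the image centre column. The base end edge is at row 138 and parallel to the ear. The near peg is hidden under the ear, so I'll shift back to see it.

```bash
python3 -m inch '[[[-0.004,0,0],0],[[-0.012,0,0],0],[[-0.022,0,0],0],[[-0.031,0,0],0],[[-0.037,0,0],0],[[-0.04,0,0],0],[[-0.04,0,0],0],[[-0.04,0,0],0],[[-0.04,0,0],0],[[-0.04,0,0],0]]'
python3 - <<'E'
from h import *
c=snap("wrist","w4.png",(220,0,420,160),4);print(tool()[0],tool()[1].as_matrix()[:2,1])
print("orange",blobs(c["image"],(2,100,50),(18,255,255),10))
print(proj(c,[[595,-95,67],[608,66,67]]))
E
```

```text
t: 7.87
position: [587.1, -229.3, 178.4]
tcp_rot: [-2.305, -2.135, -0.0]
contact_force: [0.6, 0.4, -4.5]
gripper_width: 13.6
grasp_force: 58.8
[ 587.09850519 -229.29260609  178.41209613] [ 0.9970862  -0.07628309]
orange [([515.9, 58.0], [493, 3, 70, 99, 2255]), ([328.8, 54.8], [322, 47, 13, 15, 98]), ([316.4, 126.9], [292, 99, 59, 54, 2112])]
[[ 317.78473754   46.95582248]
 [ 318.40882686 -217.3515881 ]]
```

View pics/w4.png

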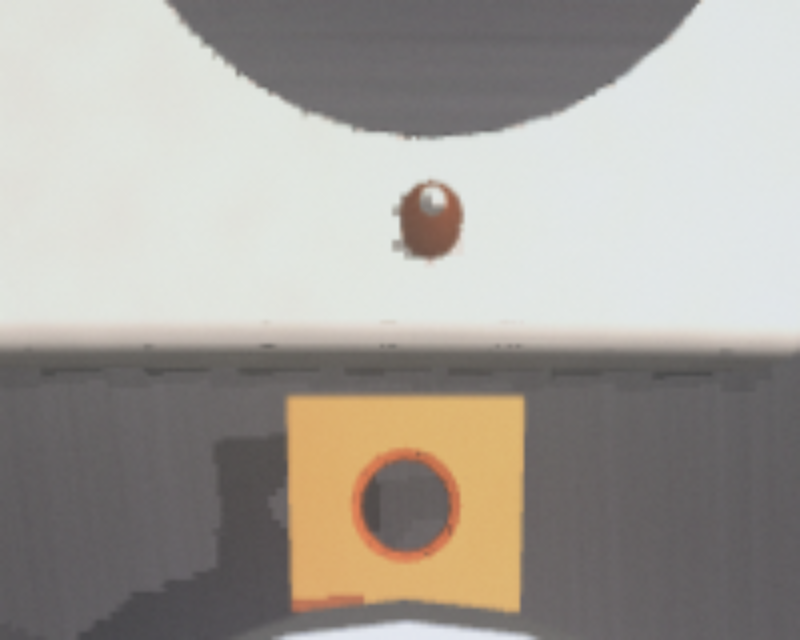

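The crop shows the peg tip at full-image pixel (328.2,50) and the ear hole at (321.5,126), with base edge and ear parallel.

```bash
python3 - <<'E'
from h import *
c=camera("wrist");p,r,_=tool();M=r.as_matrix()
pg=at_z(c,(328,49.8),69);print("peg",pg)
t=tri([(c,(321.3,126.2))]) if 0 else None
zb=p[2]-65+1.5
for z in (zb,zb+10,zb+20):
    e=at_z(c,(321.3,126.2),z);print("ear z",z-zb,r.inv().apply(e-p))
print("peg in tool",r.inv().apply(pg-p))
E
```

```text
peg [602.18428549 -97.82739122  69.        ]
ear z 0.0 [78.95708971  0.24636258 63.51721412]
ear z 10.0 [78.9051105   0.26349168 53.51720301]
ear z 20.0 [78.85313128  0.28062078 43.51719191]
peg in tool [132.23089926   4.98092881 109.46424944]
```

```bash
python3 -m inch '[[[0.004,0,0],0],[[0.015,0.001,0],0],[[0.033,0.002,0],0],[[0.055,0.003,0],0],[[0.08,0.004,0],0],[[0.105,0.005,0],0],[[0.13,0.005,0],0],[[0.15,0.005,0],0],[[0.16,0.005,0],0],[[0.165,0.005,0],0]]'
python3 -m inch '[[[0,0,0],0],[[0,0,0],0],[[0,0,0],0],[[0,0,0],0],[[0,0,0],0],[[0,0,0],0],[[0,0,0],0],[[0,0,0],0],[[0,0,0],0],[[0,0,0],0]]'
python3 - <<'E'
from h import *
c=snap("wrist","w5.png",(220,0,420,160),4);print(tool()[0],tool()[1].as_matrix()[:2,1])
E
```

```text
t: 8.8
position: [604.6, -63.2, 178.5]
tcp_rot: [-2.302, -2.137, -0.001]
contact_force: [-0.0, 0.6, -5.8]
gripper_width: 13.6
grasp_force: 58.8
t: 9.63
position: [604.8, -65.7, 178.4]
tcp_rot: [2.305, 2.134, 0.0]
contact_force: [0.1, 0.5, -5.2]
gripper_width: 13.6
grasp_force: 58.8
[604.72131603 -65.66379145 178.39023728] [ 0.99703849 -0.07690414]
```

View pics/w5.png

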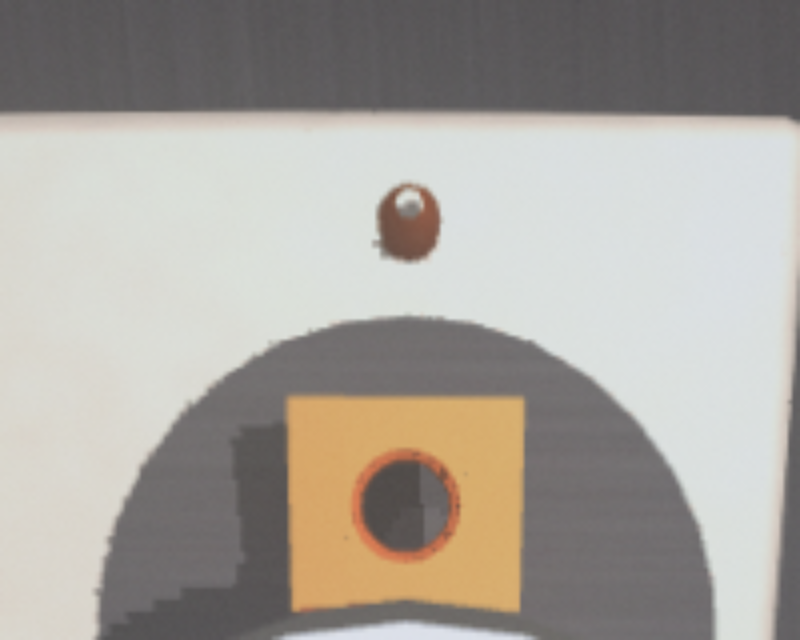

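The far peg tip is at full-image pixel (322.3,50.3), and the ear hole is unchanged at (321.4,126).

```bash
python3 - <<'E'
from h import *
c=camera("wrist");p,r,_=tool()
p1=np.array([602.18,-97.83,69]);p2=at_z(c,(322.3,50.2),69)
print(p2,np.linalg.norm(p2-p1));m=(p1+p2)/2;d=p2-p1
e=at_z(c,(321.3,126.2),p[2]-58);
et=r.inv().apply(e-p);print("ear",et,"peg",r.inv().apply(p2-p))
go(m,(d[1],-d[0]))
E
```

```text
[615.78450512  65.82648937  69.        ] 164.2209763505724
ear [78.86819903  0.26812409 58.00731165] peg [131.89209261   0.90013381 109.39951092]
shift [0.0498 0.0004 0.1094] yaw 0.006 j6 1.44
```

```bash
python3 -m inch '[[[0.005,0,0],0.006],[[0.013,0,0],0.006],[[0.025,0.0005,0],0.006],[[0.037,0.0005,0],0.006],[[0.047,0.0005,0.004],0.006],[[0.052,0.0005,0.012],0.006],[[0.053,0.0005,0.02],0.006],[[0.053,0.0005,0.027],0.006],[[0.053,0.0005,0.032],0.006],[[0.053,0.0005,0.034],0.006]]'
python3 -m inch '[[[0,0,0],0],[[0,0,0],0],[[0,0,0],0],[[0,0,0],0],[[0,0,0],0],[[0,0,0],0],[[0,0,0],0],[[0,0,0],0],[[0,0,0],0],[[0,0,0],0]]'
python3 - <<'E'
from h import *
c=snap("wrist","w6.png",(270,80,370,160),6);p,r,_=tool();print(p)
e=at_z(c,(321.3,126.2),p[2]-58);p2=at_z(c,(321.3,126.2),69);print(e,p2)
cv2.imwrite("pics/t6.png",camera("top")["image"][:,:,::-1])
E
```

```text
t: 10.57
position: [608.2, -13.2, 142.6]
tcp_rot: [-2.311, -2.125, 0.003]
contact_force: [-0.6, -0.4, -6.1]
gripper_width: 13.6
grasp_force: 58.8
t: 11.4
position: [609.3, -12.8, 144.4]
tcp_rot: [-2.312, -2.127, -0.0]
contact_force: [0.5, -0.1, -6.2]
gripper_width: 14.1
grasp_force: 58.8
[609.30805549 -12.82174169 144.40087182]
[616.12193513  65.79517317  86.40087182] [616.10074098  65.88828705  69.        ]
```

View pics/w6.png

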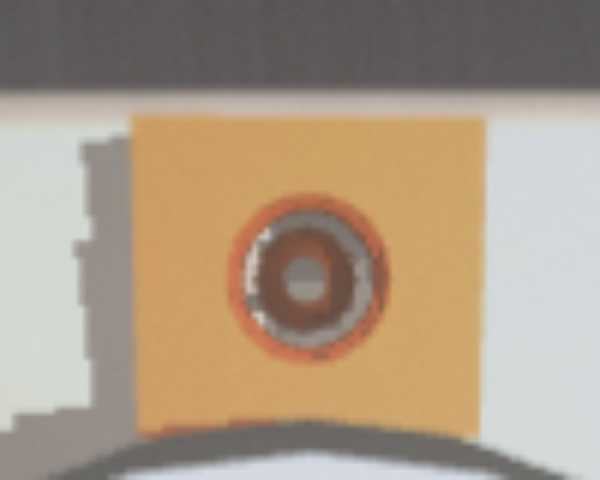

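The peg sits concentric in the ear hole, so I'm lowering the bowl.

```bash
python3 -m inch '[[[0,0,0.004],0],[[0,0,0.009],0],[[0,0,0.014],0],[[0,0,0.018],0],[[0,0,0.022],0],[[0,0,0.026],0],[[0,0,0.029],0],[[0,0,0.031],0],[[0,0,0.0325],0],[[0,0,0.0335],0]]'
python3 -m inch '[[[0,0,0],0],[[0,0,0],0],[[0,0,0],0],[[0,0,0.0005],0],[[0,0,0.001],0],[[0,0,0.001],0],[[0,0,0.001],0],[[0,0,0.001],0],[[0,0,0.001],0],[[0,0,0.001],0]]'
```

```text
t: 12.33
position: [609.3, -12.8, 111.3]
tcp_rot: [2.312, 2.127, 0.0]
contact_force: [-3.0, -0.2, 1.7]
gripper_width: 13.8
grasp_force: 59.7
t: 13.17
position: [609.6, -12.9, 111.3]
tcp_rot: [2.311, 2.127, 0.002]
contact_force: [-5.6, 0.9, 5.2]
gripper_width: 13.6
grasp_force: 60.1
```

```bash
python3 -m inch '[[[0,0,0],0],[[0,0,0],0],[[0,0,0],0],[[0,0,0],0],[[0,0,0],0],[[0,0,0],0],[[0,0,-0.005],0],[[0,0,-0.025],0],[[0,0,-0.055],0],[[0,0,-0.09],0]]' 1
python3 -m inch '[[[0,0,-0.02],0],[[0,0,-0.045],0],[[0,0,-0.07],0],[[0,0,-0.09],0],[[0,0,-0.1],0],[[0,0,-0.105],0],[[0,0,-0.105],0],[[0,0,-0.105],0],[[0,0,-0.105],0],[[0,0,-0.105],0]]'
python3 - <<'E'
from h import *
c=snap("wrist","w7.png");p,r,_=tool()
print(blobs(c["image"],(2,100,50),(18,255,255),10), blobs(c["image"],(50,120,60),(75,255,255),30))
print(spot_in("bowl","wrist")[:1] and [d["rect"] for d in spot_in("bowl","wrist")])
go([469,316,300]);print(np.round(r.as_matrix(),3))
E
```

```text
t: 14.0
position: [607.7, -12.6, 199.3]
tcp_rot: [-2.309, -2.125, 0.004]
contact_force: [0.4, 0.4, 0.5]
gripper_width: 85.4
grasp_force: 0.0
t: 14.83
position: [608.7, -12.8, 303.6]
tcp_rot: [-2.31, -2.126, 0.002]
contact_force: [-1.0, 0.4, 0.1]
gripper_width: 85.6
grasp_force: 0.0
[([323.0, 127.0], [308, 114, 31, 28, 749]), ([443.7, 251.0], [425, 237, 52, 47, 479]), ([322.5, 267.9], [309, 263, 28, 10, 257])] []
[[324.2, 191.3, 123.6, 159.4]]
shift [ 0.3161 -0.1667  0.0044] yaw None j6 1.53
[[ 0.083  0.997 -0.002]
 [ 0.997 -0.083  0.   ]
 [ 0.    -0.002 -1.   ]]
```

View pics/w7.png

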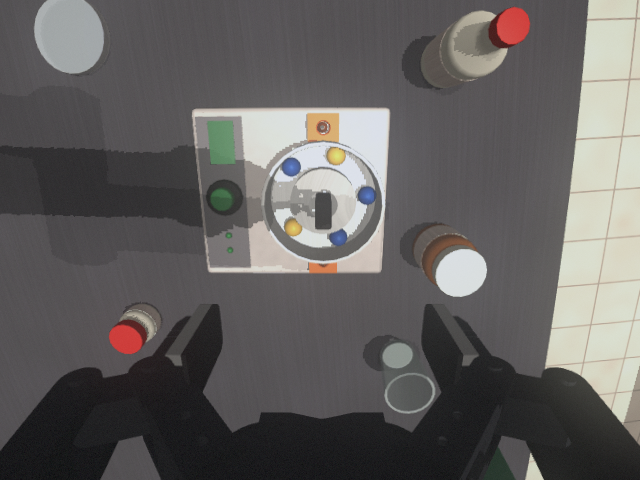

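The bowl sits flat with both pegs through the ears and all five beads in the channel; the button is at (223,198). Next I'm going to the rod.

```bash
python3 -m inch '[[[0.02,-0.01,0],0],[[0.052,-0.027,0],0],[[0.085,-0.045,0],0],[[0.12,-0.063,0],0],[[0.155,-0.082,0],0],[[0.19,-0.1,0],0],[[0.225,-0.119,0],0],[[0.255,-0.135,0],0],[[0.28,-0.148,0],0],[[0.29,-0.16,0],0]]'
python3 -m inch '[[[0,0,0],0],[[0,0,0],0],[[0,0,0],0],[[0,0,0],0],[[0,0,0],0],[[0,0,0],0],[[0,0,0],0],[[0,0,0],0],[[0,0,0],0],[[0,0,0],0]]'
python3 - <<'E'
from h import *
c=snap("wrist","w8.png");p,r,_=tool();print(p)
print("red",blobs(c["image"],(0,150,60),(6,255,255),20))
go([469,316,300])
E
```

```text
t: 15.82
position: [472.5, 292.5, 304.4]
tcp_rot: [-2.307, -2.13, -0.0]
contact_force: [0.1, -0.3, 0.6]
gripper_width: 85.7
grasp_force: 0.0
t: 16.65
position: [474.0, 289.3, 304.9]
tcp_rot: [-2.312, -2.127, -0.0]
contact_force: [0.3, 1.0, 0.8]
gripper_width: 85.4
grasp_force: 0.0
[473.94949774 289.3497805  304.8987762 ]
red [([613.1, 340.0], [602, 330, 23, 21, 374])]
shift [ 0.0261 -0.0071  0.0049] yaw None j6 2.09
```

View pics/w8.png

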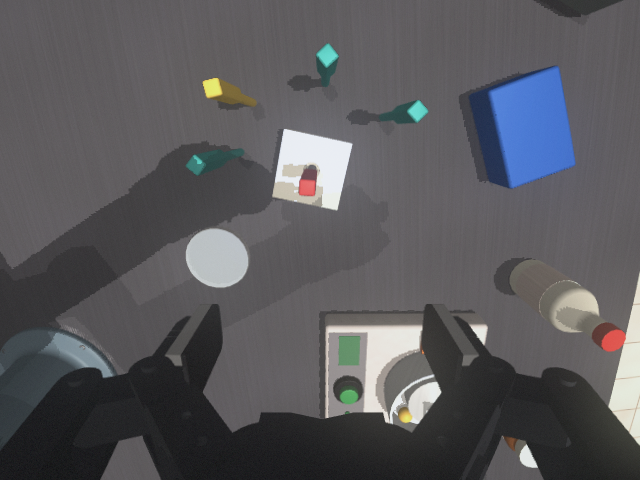

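The wrist view shows the stand's top face with corners at (285,129), (352,143), (338,210) and (273,195). The red rod is in it with its handle top at (308,188). The turquoise and yellow rods are well clear.

```bash
python3 - <<'E'
from h import *
c=camera("wrist");p,r,_=tool();i=c["image"]
cor=[(285,129),(352,143),(338,210),(273,195)]
W=np.array([at_z(c,q,60) for q in cor]);print("stand",W.mean(0),[round(float(np.linalg.norm(W[k]-W[(k+1)%4])),1) for k in range(4)],"dir",W[1]-W[0])
h=cv2.cvtColor(i,cv2.COLOR_RGB2HSV)
m=((h[:,:,0]<8)|(h[:,:,0]>172))&(h[:,:,1]>110)
m[:, :290]=0;m[:,330:]=0;m[:150]=0;m[215:]=0
ys,xs=np.where(m);print(xs.min(),xs.max(),ys.min(),ys.max())
top=m&(h[:,:,2]>h[:,:,2][m].max()*0.75)
ty,tx=np.where(top);rc=cv2.minAreaRect(np.column_stack([tx,ty]).astype(np.float32));print("top",rc,len(tx))
print("V rows",[(int(y),int(np.median(xs[ys==y])),int(xs[ys==y].min()),int(xs[ys==y].max()),int(np.median(h[y,xs[ys==y],2]))) for y in np.unique(ys)])
hw=at_z(c,rc[0],184);print("handle top",hw)
print("vertical rod above stand centre would show top at",proj(c,[*W.mean(0)[:2],184]),proj(c,[*W.mean(0)[:2],105]))
E
```

```text
stand [465.63556778 320.87536351  60.        ] [77.7, 79.8, 79.9, 77.3] dir [ 74.6279412  -21.66963451   0.        ]
299 315 179 195
top ((307.0, 187.5), (15.0, 16.0), 90.0) 241
V rows [(179, 303, 301, 305, 157), (180, 307, 300, 314, 194), (181, 307, 300, 315, 224), (182, 307, 300, 315, 228), (183, 307, 300, 315, 228), (184, 307, 300, 315, 228), (185, 307, 300, 315, 228), (186, 307, 300, 314, 228), (187, 306, 299, 314, 228), (188, 306, 299, 314, 228), (189, 306, 299, 314, 228), (190, 306, 299, 314, 228), (191, 306, 299, 314, 228), (192, 306, 299, 314, 228), (193, 306, 299, 314, 228), (194, 307, 300, 314, 219), (195, 309, 306, 313, 199)]
handle top [464.83228023 320.77232713 184.        ]
vertical rod above stand centre would show top at [[307.9528204  187.29639324]] [[310.83325163 175.06134996]]
```

```bash
python3 - <<'E'
from h import *
go([465,321.5,136])
E
```

```text
shift [ 0.0312 -0.0116  0.1689] yaw None j6 2.09
```

```bash
python3 -m inch '[[[0.012,-0.004,0],0.03],[[0.024,-0.009,0.015],0.06],[[0.031,-0.0115,0.035],0.06],[[0.031,-0.0115,0.06],0.06],[[0.031,-0.0115,0.085],0.06],[[0.031,-0.0115,0.11],0.06],[[0.031,-0.0115,0.135],0.06],[[0.031,-0.0115,0.153],0.06],[[0.031,-0.0115,0.164],0.06],[[0.031,-0.0115,0.169],0.06]]'
python3 - <<'E'
from h import *
p,r,s=tool();print(p);c=camera("wrist");h=cv2.cvtColor(c["image"],cv2.COLOR_RGB2HSV)
m=((h[:,:,0]<8)|(h[:,:,0]>172))&(h[:,:,1]>110)&(h[:,:,2]>180);m[:,:250]=0;m[:,390:]=0
ys,xs=np.where(m);q=(xs.mean(),ys.mean());rc=cv2.minAreaRect(np.column_stack([xs,ys]).astype(np.float32));print(q,rc,r.inv().apply(at_z(c,q,185)-p))
E
```

```text
t: 17.58
position: [463.5, 320.6, 133.7]
tcp_rot: [-2.374, -2.057, 0.006]
contact_force: [0.0, -0.5, 0.3]
gripper_width: 85.8
grasp_force: 0.0
[463.53959597 320.57437305 133.68687954]
(np.float64(nan), np.float64(nan)) ((0.0, 0.0), (0.0, 0.0), 0.0) [nan nan nan]<stdin>:4: RuntimeWarning: Mean of empty slice.
  ret = ret.dtype.type(ret / rcount)
```

```bash
python3 -m inch '[[[0,0,0],0],[[0,0,0],0],[[0,0,0],0],[[0,0,0],0],[[0,0,0],0],[[0,0,0],0],[[0,0,0],0],[[0,0,0],0],[[0,0,0],0],[[0,0,0],0]]' -1 40
python3 - <<'E'
from h import *
p,r,s=tool();print(p,r.as_matrix()[:2,1],s["ft_torque"])
E
python3 -m inch '[[[0,0,-0.004],0],[[0,0,-0.012],0],[[0,0,-0.022],0],[[0,0,-0.034],0],[[0,0,-0.047],0],[[0,0,-0.06],0],[[0,0,-0.072],0],[[0,0,-0.081],0],[[0,0,-0.087],0],[[0,0,-0.09],0]]'
python3 - <<'E'
from h import *
p,r,s=tool();print(p,s["ft_torque"])
for n in ("wrist","scene","top"): cv2.imwrite(f"pics/{n}9.png",camera(n)["image"][:,:,::-1])
E
```

```text
t: 18.47
position: [465.4, 321.6, 136.6]
tcp_rot: [2.374, 2.057, 0.002]
contact_force: [-0.6, 0.3, 5.8]
gripper_width: 12.9
grasp_force: 41.8
[465.38826819 321.55209824 136.58964651] [ 0.98979515 -0.14249487] [-0.00030897  0.2071813  -0.05584073]
t: 19.3
position: [465.5, 321.5, 227.1]
tcp_rot: [2.374, 2.057, 0.002]
contact_force: [0.4, 0.9, -0.9]
gripper_width: 13.1
grasp_force: 41.0
[465.4751445  321.49164162 227.14880298] [0.03612001 0.00302586 0.02676075]
```

```bash
cat >> h.py <<'E'
def redline(n,c,P,rad=40):
    "axis angle of the red handle near P in picture vs projected vertical handle"
    h=cv2.cvtColor(c["image"],cv2.COLOR_RGB2HSV);m=((h[:,:,0]<7)|(h[:,:,0]>173))&(h[:,:,1]>120)
    q=proj(c,[P])[0];yy,xx=np.mgrid[:480,:640];m&=np.hypot(xx-q[0],yy-q[1])<rad
    ys,xs=np.where(m);pts=np.column_stack([xs,ys]).astype(np.float32)
    if len(pts)<10: print(n,"none");return
    v=cv2.fitLine(pts,cv2.DIST_L2,0,.01,.01).ravel();print(n,len(pts),"bbox",xs.min(),xs.max(),ys.min(),ys.max(),"cent",pts.mean(0),"dir",v[:2])
    return pts.mean(0)
E
python3 - <<'E'
from h import *
p,r,s=tool();z0=p[2]-126.6
for n in ("scene","top"):
    c=camera(n);redline(n,c,[p[0],p[1],z0+130])
    for dx,dy in((0,0),(8,0),(0,8)):
        q=proj(c,[[p[0],p[1],z0+95],[p[0]+dx,p[1]+dy,z0+175]]);d=q[0]-q[1];print(dx,dy,q.round(1).tolist(),d/np.linalg.norm(d))
    print("tip",proj(c,[p[0],p[1],z0]))
E
```

```text
scene 311 bbox 458 476 197 238 cent [466.09967 221.15434] dir [ 0.31769818 -0.9481919 ]
0 0 [[462.6, 235.3], [470.8, 195.5]] [-0.20086225  0.9796195 ]
8 0 [[462.6, 235.3], [468.0, 197.1]] [-0.14045166  0.99008754]
0 8 [[462.6, 235.3], [474.9, 197.3]] [-0.3074586   0.95156146]
tip [[453.86188963 277.33141527]]
top 177 bbox 147 168 243 260 cent [157.68927 251.66101] dir [0.810035   0.58638155]
0 0 [[164.8, 256.9], [149.3, 247.5]] [0.85437348 0.51965947]
8 0 [[164.8, 256.9], [150.1, 242.7]] [0.71840022 0.69563002]
0 8 [[164.8, 256.9], [144.5, 247.2]] [0.90114349 0.43352094]
tip [[179.94297366 266.10522302]]
```

```bash
python3 - <<'E'
from h import *
p,r,s=tool();z0=p[2]-126.6;o=[]
for n,b in (("scene",(420,185,500,300)),("top",(130,225,210,340)),("wrist",None)):
    c=camera(n);i=c["image"][:,:,::-1].copy()
    if n=="wrist":
        q=proj(c,[p[0],p[1],z0])[0];print("wrist tip",q);continue
    i=cv2.resize(i[b[1]:b[3],b[0]:b[2]],None,fx=5,fy=5,interpolation=cv2.INTER_CUBIC)
    for P in ([p[0],p[1],z0],[p[0],p[1],z0+175]):
        q=(proj(c,P)[0]-b[:2]+.5)*5;cv2.drawMarker(i,tuple(q.astype(int).tolist()),(255,0,255),0,14,1);print(n,q)
    o.append(i)
cv2.imwrite("pics/m10.png",np.hstack(o))
E
```

```text
scene [171.821801   464.63749018]
scene [256.35187049  55.83634507]
top [252.89793181 209.29568225]
top [100.03165085 116.72650059]
wrist tip [321.23804002 221.28258475]
```

View pics/m10.png

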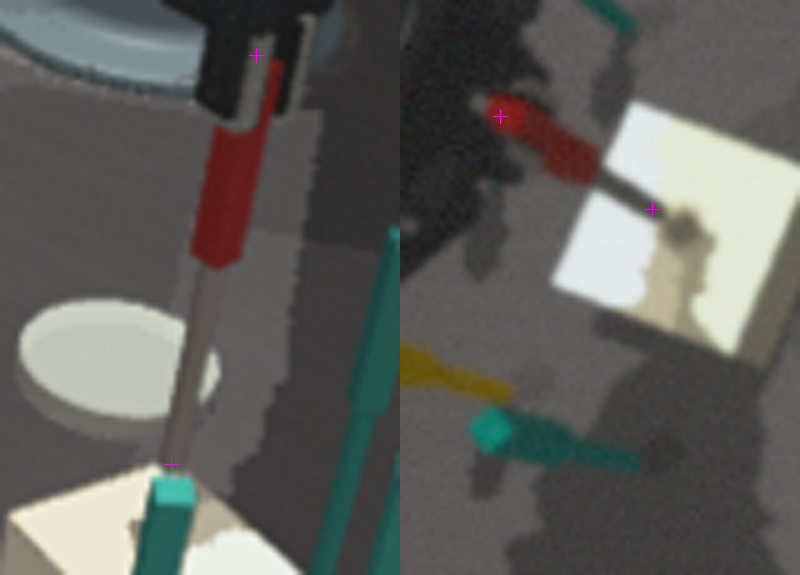

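The tip marker falls on the shaft's lower end in both views, to within about 1 mm, so the rod hangs practically vertical. Carrying it to the bowl now.

```bash
python3 -m inch '[[[-0.006,0.003,-0.03],0],[[-0.03,0.013,-0.03],0],[[-0.065,0.029,-0.03],0],[[-0.102,0.045,-0.03],0],[[-0.139,0.062,-0.03],0],[[-0.176,0.078,-0.03],0],[[-0.213,0.095,-0.03],0],[[-0.25,0.111,-0.03],0],[[-0.285,0.127,-0.03],0],[[-0.305,0.136,-0.03],0]]'
python3 -m inch '[[[-0.007,0.003,0],0],[[-0.007,0.003,0],0],[[-0.007,0.003,0],0],[[-0.007,0.003,0],0],[[-0.007,0.003,0],0],[[-0.007,0.003,0],0],[[-0.007,0.003,0],0],[[-0.007,0.003,0],0],[[-0.007,0.003,0],0],[[-0.007,0.003,0],0]]'
python3 - <<'E'
from h import *
p,r,s=tool();print(p,r.as_matrix()[:2,:2])
c=camera("wrist");t=camera("top");cv2.imwrite("pics/w11.png",c["image"][:,:,::-1]);C=np.array([609,-14,45])
for n,c in(("wrist",c),("top",t)):
    print(n,"centre px",proj(c,[C+[0,0,100]]))
    for col,lo,hi in(("b",(105,120,30),(125,255,255)),("y",(20,130,80),(32,255,255))):
        for q,st in blobs(c["image"],lo,hi,8):
            w=at_z(c,q,66)-C
            if np.hypot(*w[:2])<75:print(col,q,st[2:],"r",np.hypot(*w[:2]).round(),"deg",np.degrees(np.arctan2(w[1],w[0])).round())
    m=blobs(c["image"],(3,100,50),(18,255,255),20)
    for q,st in m:
        w=at_z(c,q,60)
        if np.hypot(*(w-C)[:2])<120: print("orange",w,st[2:])
go([609,-14,186])
E
```

```text
t: 20.53
position: [556.7, -4.0, 255.4]
tcp_rot: [2.377, 2.053, -0.002]
contact_force: [0.9, 0.2, -0.8]
gripper_width: 12.8
grasp_force: 41.0
t: 21.37
position: [558.1, -7.2, 256.0]
tcp_rot: [2.374, 2.057, 0.0]
contact_force: [-0.9, -0.1, -0.7]
gripper_width: 13.1
grasp_force: 41.0
[558.10245535  -7.15946241 255.95080118] [[ 0.14220836  0.98983674]
 [ 0.98983674 -0.14220837]]
wrist centre px [[383.01792369 225.78719418]]
b [335.3, 172.6] [14, 14, 142] r 50.0 deg 129.0
b [422.1, 199.9] [15, 17, 196] r 54.0 deg -2.0
b [391.0, 248.8] [14, 15, 152] r 54.0 deg -71.0
y [338.8, 240.8] [17, 16, 199] r 50.0 deg -138.0
orange [598.43650486  73.05421612  60.        ] [2, 20, 20]
orange [615.49700449  66.63347857  60.        ] [18, 18, 144]
orange [625.25391047  51.8445584   60.        ] [10, 7, 22]
orange [604.36747792  53.37796628  60.        ] [20, 6, 45]
orange [ 600.2423204  -104.81076553   60.        ] [32, 11, 265]
top centre px [[357.43591607 199.31173284]]
shift [0.0007 0.0513 0.0699] yaw None j6 1.59
```

```bash
python3 -m inch '[[[0,0.0013,0.006],0],[[0,0.0013,0.016],0],[[0,0.0013,0.026],0],[[0,0.0013,0.036],0],[[0,0.0013,0.046],0],[[0,0.0013,0.055],0],[[0,0.0013,0.063],0],[[0,0.0013,0.068],0],[[0,0.0013,0.07],0],[[0,0.0013,0.07],0]]'
python3 -m inch '[[[-0.0106,0.0011,0],0],[[-0.0207,0.0044,0],0],[[-0.03,0.0097,0],0],[[-0.0379,0.0169,0],0],[[-0.0442,0.0255,0],0],[[-0.0485,0.0352,0],0],[[-0.0507,0.0457,0],0],[[-0.0507,0.0563,0],0],[[-0.0485,0.0668,0],0],[[-0.0442,0.0765,0],0]]'
```

```text
t: 22.3
position: [559.1, -7.5, 185.4]
tcp_rot: [-2.374, -2.057, 0.001]
contact_force: [0.0, 0.7, 0.2]
gripper_width: 13.6
grasp_force: 41.0
t: 23.13
position: [630.1, -64.0, 185.9]
tcp_rot: [2.376, 2.054, 0.0]
contact_force: [0.7, 0.4, -0.6]
gripper_width: 13.0
grasp_force: 41.0
```

```bash
B='';
python3 -m inch '[[[0.0063,0.0086,0],0],[[0.0142,0.0158,0],0],[[0.0235,0.0211,0],0],[[0.0336,0.0244,0],0],[[0.0442,0.0255,0],0],[[0.0548,0.0244,0],0],[[0.0649,0.0211,0],0],[[0.0742,0.0158,0],0],[[0.0821,0.0086,0],0],[[0.0884,0,0],0]]'
python3 -m inch '[[[0.0043,-0.0097,0],0],[[0.0065,-0.0202,0],0],[[0.0065,-0.0308,0],0],[[0.0043,-0.0413,0],0],[[0,-0.051,0],0],[[-0.0063,-0.0596,0],0],[[-0.0142,-0.0668,0],0],[[-0.0235,-0.0721,0],0],[[-0.0336,-0.0754,0],0],[[-0.0442,-0.0765,0],0]]'
python3 - <<'E'
from h import *
p,r,s=tool();print(p,s["contact_force"],s["ft_torque"])
for n in("wrist","top"):cv2.imwrite(f"pics/{n}12.png",camera(n)["image"][:,:,::-1])
c=camera("wrist");C=np.array([609.8,-14.8,45])
for col,lo,hi in(("b",(105,120,30),(125,255,255)),("y",(20,130,80),(32,255,255))):
        for q,st in blobs(c["image"],lo,hi,8):
            w=at_z(c,q,66)-C
            if np.hypot(*w[:2])<75:print(col,q,st[2:],"r",np.hypot(*w[:2]).round(),"deg",np.degrees(np.arctan2(w[1],w[0])).round())
E
```

```text
t: 23.97
position: [640.8, 26.7, 186.1]
tcp_rot: [-2.374, -2.058, -0.001]
contact_force: [-0.8, -0.1, -0.5]
gripper_width: 12.9
grasp_force: 41.0
t: 24.8
position: [558.4, -7.8, 186.1]
tcp_rot: [-2.374, -2.058, -0.0]
contact_force: [-0.0, -0.8, -0.9]
gripper_width: 12.9
grasp_force: 41.0
[558.40822371  -7.78519167 186.13098505] [-0.02868636 -0.81068994 -0.85431837] [0.08704904 0.03283773 0.02183021]
b [342.3, 267.9] [18, 19, 266] r 54.0 deg -135.0
b [416.4, 268.7] [19, 20, 236] r 55.0 deg -60.0
b [363.9, 278.5] [21, 18, 297] r 55.0 deg -112.0
y [333.3, 247.6] [9, 15, 86] r 47.0 deg -158.0
y [389.8, 279.3] [21, 19, 293] r 55.0 deg -87.0
```

```bash

python3 -m inch '[[[-0.0106,0.0011,0.001],0],[[-0.0207,0.0044,0.001],0],[[-0.03,0.0097,0.001],0],[[-0.0379,0.0169,0.001],0],[[-0.0442,0.0255,0.001],0],[[-0.0485,0.0352,0.001],0],[[-0.0507,0.0457,0.001],0],[[-0.0507,0.0563,0.001],0],[[-0.0485,0.0668,0.001],0],[[-0.0442,0.0765,0.001],0]]'
python3 -m inch '[[[0.0063,0.0086,0],0],[[0.0142,0.0158,0],0],[[0.0235,0.0211,0],0],[[0.0336,0.0244,0],0],[[0.0442,0.0255,0],0],[[0.0548,0.0244,0],0],[[0.0649,0.0211,0],0],[[0.0742,0.0158,0],0],[[0.0821,0.0086,0],0],[[0.0884,0,0],0]]'
python3 -m inch '[[[0.0043,-0.0097,0],0],[[0.0065,-0.0202,0],0],[[0.0065,-0.0308,0],0],[[0.0043,-0.0413,0],0],[[0,-0.051,0],0],[[-0.0063,-0.0596,0],0],[[-0.0142,-0.0668,0],0],[[-0.0235,-0.0721,0],0],[[-0.0336,-0.0754,0],0],[[-0.0442,-0.0765,0],0]]'
python3 -m inch '[[[-0.0106,0.0011,0],0],[[-0.0207,0.0044,0],0],[[-0.03,0.0097,0],0],[[-0.0379,0.0169,0],0],[[-0.0379,0.0169,0],0],[[-0.0379,0.0169,-0.005],0],[[-0.0379,0.0169,-0.02],0],[[-0.0379,0.0169,-0.04],0],[[-0.0379,0.0169,-0.06],0],[[-0.0379,0.0169,-0.071],0]]'
python3 - <<'E'
from h import *
c=camera("wrist");cv2.imwrite("pics/w13.png",c["image"][:,:,::-1]);C=np.array([609.8,-14.8,45])
for col,lo,hi in(("b",(105,120,30),(125,255,255)),("y",(20,130,80),(32,255,255))):
        for q,st in blobs(c["image"],lo,hi,8):
            w=at_z(c,q,66)-C
            if np.hypot(*w[:2])<75:print(col,q,st[2:],"r",np.hypot(*w[:2]).round(),"deg",np.degrees(np.arctan2(w[1],w[0])).round())
print(tool()[0]);go([465.4,321.5,228])
E
```

```text
t: 25.78
position: [629.9, -63.9, 184.5]
tcp_rot: [2.376, 2.055, -0.001]
contact_force: [-0.1, 0.6, -1.1]
gripper_width: 12.7
grasp_force: 41.0
t: 26.62
position: [640.8, 26.7, 185.1]
tcp_rot: [-2.374, -2.058, -0.001]
contact_force: [0.6, -0.4, -0.9]
gripper_width: 13.0
grasp_force: 41.0
t: 27.45
position: [558.4, -7.8, 185.1]
tcp_rot: [-2.374, -2.058, -0.0]
contact_force: [-0.2, 1.1, -0.4]
gripper_width: 13.1
grasp_force: 41.0
t: 28.28
position: [571.6, -47.1, 258.6]
tcp_rot: [2.372, 2.057, 0.003]
contact_force: [0.3, -0.2, 0.3]
gripper_width: 13.0
grasp_force: 41.0
b [405.3, 160.9] [15, 18, 207] r 53.0 deg 1.0
b [387.1, 208.1] [14, 15, 160] r 55.0 deg -56.0
b [366.0, 220.3] [13, 13, 129] r 56.0 deg -82.0
y [400.3, 186.5] [17, 18, 189] r 52.0 deg -28.0
y [342.8, 221.1] [17, 17, 191] r 55.0 deg -108.0
[572.47578166 -47.26014867 260.26925093]
shift [ 0.3499 -0.1585  0.0313] yaw None j6 1.52
```

```bash

python3 -m inch '[[[0.012,-0.005,0],0],[[0.042,-0.019,0],0],[[0.08,-0.036,0],0],[[0.118,-0.053,0],0],[[0.156,-0.071,0],0],[[0.194,-0.088,0],0],[[0.232,-0.105,0],0],[[0.27,-0.122,0],0],[[0.305,-0.138,0],0],[[0.33,-0.15,0],0]]'
python3 -m inch '[[[0.012,-0.005,0],0],[[0.019,-0.008,0],0],[[0.02,-0.0085,0.005],0],[[0.02,-0.0085,0.015],0],[[0.02,-0.0085,0.025],0],[[0.02,-0.0085,0.032],0],[[0.02,-0.0085,0.032],0],[[0.02,-0.0085,0.032],0],[[0.02,-0.0085,0.032],0],[[0.02,-0.0085,0.032],0]]'
python3 - <<'E'
from h import *
p,r,s=tool();print(p,s["ft_torque"]);go([465.43,321.52,136.6]);z0=p[2]-126.6
for n,b in (("scene",(420,185,500,300)),("top",(130,225,210,340))):
    c=camera(n);i=c["image"][:,:,::-1]
    j=cv2.resize(i[b[1]:b[3],b[0]:b[2]],None,fx=5,fy=5,interpolation=cv2.INTER_CUBIC)
    cv2.imwrite(f"pics/r_{n}.png",j)
    a=cv2.imread("pics/m10.png")[:, :400] if n=="scene" else cv2.imread("pics/m10.png")[:,400:]
    print(n,"mean diff vs before",np.abs(a.astype(int)-j).mean(), cv2.phaseCorrelate(a[120:460].mean(2).astype(np.float32),j[120:460].mean(2).astype(np.float32)))
E
```

```text
t: 29.17
position: [466.4, 304.2, 254.7]
tcp_rot: [-2.37, -2.06, 0.002]
contact_force: [0.4, -0.2, -0.4]
gripper_width: 12.8
grasp_force: 41.0
t: 30.0
position: [464.3, 321.3, 224.6]
tcp_rot: [2.375, 2.056, 0.002]
contact_force: [0.4, -0.7, -0.1]
gripper_width: 12.9
grasp_force: 41.0
[464.31882073 321.31769099 224.57789921] [ 0.03845787 -0.03773104  0.0107089 ]
shift [0.0003 0.001  0.088 ] yaw None j6 2.21
scene mean diff vs before 1.130340579710145 ((-0.00023449920840334926, 0.05956906905657888), 0.7307980572382609)
top mean diff vs before 2.137531884057971 ((-0.053677467446192395, 0.014594940165750359), 0.5394343974855211)
```

```bash

python3 -m inch '[[[0.0003,0.001,0.004],0],[[0.0003,0.001,0.01],0],[[0.0003,0.001,0.017],0],[[0.0003,0.001,0.024],0],[[0.0003,0.001,0.03],0],[[0.0003,0.001,0.036],0],[[0.0003,0.001,0.041],0],[[0.0003,0.001,0.045],0],[[0.0003,0.001,0.048],0],[[0.0003,0.001,0.05],0]]'
python3 - <<'E'
from h import *
p,r,s=tool();print(s["ft_torque"]);go([465.43,321.52,136.6])
E
```

```text
t: 30.93
position: [464.7, 321.6, 173.5]
tcp_rot: [-2.374, -2.057, 0.0]
contact_force: [-0.3, -0.5, -0.9]
gripper_width: 13.1
grasp_force: 41.0
[-0.00460669  0.05118161 -0.0505592 ]
shift [-0.      0.0008  0.0369] yaw None j6 2.21
```

Tip about 13 mm below the mouth with no contact force. I'm lowering it fully.

```bash

python3 -m inch '[[[0,0.0006,0.004],0],[[0,0.0006,0.009],0],[[0,0.0006,0.014],0],[[0,0.0006,0.019],0],[[0,0.0006,0.024],0],[[0,0.0006,0.028],0],[[0,0.0006,0.032],0],[[0,0.0006,0.035],0],[[0,0.0006,0.0365],0],[[0,0.0006,0.037],0]]'
python3 -m inch '[[[0,0,0.0002],0],[[0,0,0.0004],0],[[0,0,0.0004],0],[[0,0,0.0004],0],[[0,0,0.0004],0],[[0,0,0.0004],0],[[0,0,0.0004],0],[[0,0,0.0004],0],[[0,0,0.0004],0],[[0,0,0.0004],0]]'
```

```text
t: 31.77
position: [465.2, 321.6, 136.7]
tcp_rot: [-2.374, -2.057, 0.0]
contact_force: [-0.2, 0.1, -0.7]
gripper_width: 13.1
grasp_force: 41.1
t: 32.6
position: [465.5, 321.7, 136.6]
tcp_rot: [2.375, 2.057, 0.001]
contact_force: [-0.4, 0.5, -0.1]
gripper_width: 13.1
grasp_force: 41.1
```

```bash

python3 -m inch '[[[0,0,0.0003],0],[[0,0,0.0006],0],[[0,0,0.0009],0],[[0,0,0.0012],0],[[0,0,0.0015],0],[[0,0,0.0015],0],[[0,0,0.0015],0],[[0,0,0.0015],0],[[0,0,0.0015],0],[[0,0,0.0015],0]]'
```

```text
t: 33.43
position: [466.1, 322.2, 136.6]
tcp_rot: [2.374, 2.057, 0.004]
contact_force: [-1.7, -0.0, 7.9]
gripper_width: 12.3
grasp_force: 42.2
```

Bottomed out (8 N). Releasing and rising.

```bash

python3 -m inch '[[[0,0,-0.001],0],[[0,0,-0.001],0],[[0,0,-0.001],0],[[0,0,-0.001],0],[[0,0,-0.001],0],[[0,0,-0.001],0],[[0,0,-0.006],0],[[0,0,-0.02],0],[[0,0,-0.04],0],[[0,0,-0.065],0]]' 1
python3 -m inch '[[[0,0,-0.03],0],[[0,0,-0.06],0],[[0,0,-0.085],0],[[0,0,-0.1],0],[[-0.01,0.002,-0.104],0],[[-0.03,0.003,-0.104],0],[[-0.032,0.004,-0.104],0],[[-0.032,0.004,-0.104],0],[[-0.032,0.004,-0.104],0],[[-0.032,0.004,-0.104],0]]'
python3 - <<'E'
from h import *
c=camera("wrist");p,r,_=tool();i=c["image"];print(p);cv2.imwrite("pics/w14.png",i[:,:,::-1])
h=cv2.cvtColor(i,cv2.COLOR_RGB2HSV);m=((h[:,:,0]<8)|(h[:,:,0]>172))&(h[:,:,1]>110)&(h[:,:,2]>175)
n,_,st,ce=cv2.connectedComponentsWithStats(m.astype(np.uint8))
for k in range(1,n):
    if st[k,4]>40 and abs(ce[k][0]-310)<60: print(ce[k],st[k],at_z(c,ce[k],185))
t=camera("top");cv2.imwrite("pics/t14.png",t["image"][:,:,::-1])
for n,im,b in(("top","top0",None),("scene","scene0",None)):
    a=cv2.imread(f"pics/{im}.png");cc=camera(n)
    for z in("old","new"):
        x=a[:,:,::-1] if z=="old" else cc["image"];print(n,z);redline(n,dict(cc,image=x),[465,321,150],30)
g=blobs(i,(50,110,60),(75,255,255),30);print(g,[at_z(c,q[0],60) for q in g])
E
```

```text
t: 34.27
position: [464.2, 321.0, 199.6]
tcp_rot: [-2.374, -2.057, 0.005]
contact_force: [0.7, 1.3, -0.8]
gripper_width: 85.3
grasp_force: 0.0
t: 35.1
position: [464.5, 289.5, 303.2]
tcp_rot: [-2.374, -2.057, 0.002]
contact_force: [-0.4, -0.2, -0.0]
gripper_width: 84.9
grasp_force: 0.0
[464.49859771 289.58551517 303.34762273]
[316.6733871  186.45967742] [309 179  16  16 248] [465.29854354 321.47329507 185.        ]
top old
top 129 bbox 163 181 255 268 cent [171.06201 261.05426] dir [0.86887616 0.49502954]
top new
top 130 bbox 163 181 254 267 cent [171.07692 260.56152] dir [0.8655828  0.50076574]
scene old
scene 360 bbox 451 466 238 277 cent [458.26944 257.52777] dir [ 0.20648514 -0.97844976]
scene new
scene 366 bbox 450 466 239 278 cent [458.0246  258.36887] dir [ 0.19914319 -0.9799704 ]
[([367.4, 395.2], [359, 390, 17, 12, 167])] [array([489.09267827,  -9.37906667,  60.        ])]
```

```bash
python3 - <<'E'
from h import *
go([490,-6,200])
E
```

```text
shift [-0.2891  0.0672  0.1036] yaw None j6 2.15
```

```bash

python3 -m inch '[[[-0.02,0.005,0],0],[[-0.055,0.013,0],0],[[-0.09,0.021,0],0],[[-0.125,0.029,0],0],[[-0.16,0.037,0.01],0],[[-0.195,0.045,0.03],0],[[-0.23,0.053,0.055],0],[[-0.26,0.06,0.08],0],[[-0.28,0.065,0.1],0],[[-0.289,0.067,0.103],0]]' -1 40
python3 -m inch '[[[0,0,0],0],[[0,0,0],0],[[0,0,0],0],[[0,0,0],0],[[0,0,0],0],[[0,0,0],0],[[0,0,0],0],[[0,0,0],0],[[0,0,0],0],[[0,0,0],0]]'
python3 - <<'E'
from h import *
c=camera("wrist");p,r,s=tool();print(p,s["gripper_width"],s["contact_force"]);cv2.imwrite("pics/w15.png",c["image"][:,:,::-1])
g=blobs(c["image"],(45,100,40),(80,255,255),40);print(g,[at_z(c,q[0],58) for q in g])
print([(d["score"],d["rect"]) for d in spot_in("start_top","wrist")], proj(c,[p[0],p[1],58]))
t=camera("top");g=blobs(t["image"],(50,120,40),(75,255,255),20);print([(q,at_z(t,q[0],58)) for q in g])
go([490.2,-5.5,70])
E
```

```text
t: 36.13
position: [487.6, -8.3, 197.2]
tcp_rot: [-2.374, -2.051, 0.007]
contact_force: [0.1, 0.7, 0.2]
gripper_width: -0.3
grasp_force: 0.0
t: 36.97
position: [489.9, -6.1, 201.0]
tcp_rot: [-2.374, -2.057, -0.0]
contact_force: [-0.5, 0.2, -0.6]
gripper_width: -0.4
grasp_force: 0.0
[489.88515456  -6.21587649 200.99519367] -0.28094619429732154 [-0.62431009 -0.88967869  0.53438915]
[([317.3, 206.3], [311, 204, 14, 6, 41]), ([331.7, 219.6], [329, 212, 6, 15, 50])] [array([487.83588454,   4.0875884 ,  58.        ]), array([499.09616145, -10.09027139,  58.        ])]
[(0.84, [319.3, 215.2, 33.0, 28.8])] [[321.15713765 216.92030105]]
[]
shift [0.0008 0.0002 0.1309] yaw None j6 1.57
```

```bash

python3 -m inch '[[[0.001,0,0.01],0],[[0.001,0,0.03],0],[[0.001,0,0.055],0],[[0.001,0,0.08],0],[[0.001,0,0.1],0],[[0.001,0,0.115],0],[[0.001,0,0.125],0],[[0.001,0,0.13],0],[[0.001,0,0.131],0],[[0.001,0,0.131],0]]'
python3 -m inch '[[[0,0,0.001],0],[[0,0,0.002],0],[[0,0,0.003],0],[[0,0,0.004],0],[[0,0,0.005],0],[[0,0,0.006],0],[[0,0,0.006],0],[[0,0,0.006],0],[[0,0,0.006],0],[[0,0,0.006],0]]'
```

```text
t: 37.95
position: [490.1, -5.3, 70.1]
tcp_rot: [-2.374, -2.057, -0.0]
contact_force: [0.4, -0.1, 0.9]
gripper_width: -0.5
grasp_force: 0.0
t: 38.78
position: [490.1, -5.2, 64.0]
tcp_rot: [2.374, 2.057, 0.0]
contact_force: [0.1, 0.5, -0.7]
gripper_width: -0.1
grasp_force: 0.0
```

```bash

python3 -m inch '[[[0,0,0.001],0],[[0,0,0.002],0],[[0,0,0.003],0],[[0,0,0.004],0],[[0,0,0.005],0],[[0,0,0.005],0],[[0,0,0.005],0],[[0,0,0.005],0],[[0,0,0.005],0],[[0,0,0.005],0]]'
python3 -m inch '[[[0,0,0.001],0],[[0,0,0.002],0],[[0,0,0.003],0],[[0,0,0.003],0],[[0,0,0.003],0],[[0,0,0.003],0],[[0,0,0.003],0],[[0,0,0.003],0],[[0,0,0.003],0],[[0,0,0.003],0]]'
```

```text
t: 39.62
position: [490.1, -5.2, 59.0]
tcp_rot: [2.374, 2.057, 0.0]
contact_force: [0.1, 0.4, 0.7]
gripper_width: 0.3
grasp_force: 0.0
t: 40.45
position: [490.1, -5.2, 56.0]
tcp_rot: [2.374, 2.057, 0.0]
contact_force: [0.1, -0.5, -0.5]
gripper_width: -0.1
grasp_force: 0.0
```

```bash

python3 -m inch '[[[0,0,0.001],0],[[0,0,0.002],0],[[0,0,0.003],0],[[0,0,0.003],0],[[0,0,0.003],0],[[0,0,0.003],0],[[0,0,0.003],0],[[0,0,0.003],0],[[0,0,0.003],0],[[0,0,0.003],0]]'
python3 -m inch '[[[0,0,0.001],0],[[0,0,0.002],0],[[0,0,0.003],0],[[0,0,0.003],0],[[0,0,0.003],0],[[0,0,0.003],0],[[0,0,0.003],0],[[0,0,0.003],0],[[0,0,0.003],0],[[0,0,0.003],0]]'
```

```text
t: 41.28
position: [490.1, -5.2, 53.0]
tcp_rot: [2.374, 2.057, 0.0]
contact_force: [0.3, 0.3, -0.3]
gripper_width: 0.1
grasp_force: 0.0
t: 42.12
position: [490.1, -5.2, 50.0]
tcp_rot: [2.374, 2.057, 0.0]
contact_force: [0.4, -0.7, -0.8]
gripper_width: 0.1
grasp_force: 0.0
```

```bash

python3 -m inch '[[[0,0,0.0005],0],[[0,0,0.001],0],[[0,0,0.0015],0],[[0,0,0.002],0],[[0,0,0.002],0],[[0,0,0.002],0],[[0,0,0.002],0],[[0,0,0.002],0],[[0,0,0.002],0],[[0,0,0.002],0]]'
python3 - <<'E'
from h import *
w=dict(camera("wrist"));p,r,s=tool()
for n in ("wrist","scene","top"):
    c=camera(n);cv2.imwrite(f"pics/{n}16.png",c["image"][:,:,::-1]);g=blobs(c["image"],(45,90,30),(80,255,255),8)
    print(n,"tcp",proj(c,[p]),"green",[(q,st) for q,st in g if abs(q[0]-proj(c,[p])[0,0])<60 and abs(q[1]-proj(c,[p])[0,1])<60])
old=cv2.imread("pics/scene0.png")[:,:,::-1];c=camera("scene")
print("old scene",[b for b in blobs(old,(45,90,30),(80,255,255),8) if 300<b[0][0]<360 and 200<b[0][1]<260])
o,d=ray(c,(327.5,229.5));
for z in (45,50,55,60,65):print(z,o+d*(z-o[2])/d[2])
t=camera("top");ot=cv2.imread("pics/top0.png")[:,:,::-1];print([b for b in blobs(ot,(50,120,40),(75,255,255),8)])
print(tri([(c,(327.5,229.5)),(t,(347.8,269))]))
E
```

```text
t: 42.95
position: [490.1, -5.2, 48.0]
tcp_rot: [-2.374, -2.057, -0.0]
contact_force: [-1.0, 0.1, 0.4]
gripper_width: -0.1
grasp_force: 0.0
wrist tcp [[320.55458031 282.8591505 ]] green [([313.5, 285.8], [292, 274, 54, 29, 741])]
scene tcp [[325.99044764 232.17705328]] green [([326.3, 228.7], [320, 225, 13, 8, 88]), ([344.0, 246.7], [334, 241, 21, 13, 135])]
top tcp [[346.74726226 269.12878505]] green []
old scene [([326.3, 228.0], [320, 224, 13, 9, 99]), ([344.0, 246.8], [334, 241, 21, 13, 134])]
45 [476.76822613 -14.5191352   45.        ]
50 [481.93169142  -8.98395769  50.        ]
55 [487.09515671  -3.44878019  55.        ]
60 [492.258622     2.08639732  60.        ]
65 [497.42208729   7.62157483  65.        ]
[([347.1, 268.9], [341, 263, 13, 13, 137])]
[487.94603352  -5.50219865  54.8160886 ]
```

```bash
python3 - <<'E'
import cv2
for f in("scene0","scene16"):
    a=cv2.imread(f"pics/{f}.png");h=cv2.cvtColor(a,cv2.COLOR_BGR2HSV);print(f)
    for y in range(204,240):
        print(y,"".join("G" if 45<=h[y,x,0]<=80 and h[y,x,1]>90 and h[y,x,2]>30 else "#" if h[y,x,2]<50 else "+" if h[y,x,2]<110 else "." for x in range(300,350)))
E
```

```text
scene0
204 ++++++++++++++++++++++++++++++++++++++++++++++++++
205 ++++++++++++++++++++++++++++++++++++++++++++++++++
206 ++++++++++++++++++++++++++++++++++++++++++++++++++
207 ++++++++++++++++++++++++++++++++++++++++++++++++++
208 ++++++++++++++++++++++++++++++++++++++++++++++++++
209 ++++++++++++++++++++++++++++++++++++++++++++++++++
210 ++++++++++++++++++++++++++++++++++++++++++++++++++
211 ++++++++++++++++++++++++++++++++++++++++++++++++++
212 ++++++++......++++++++++++++++++++++++++++++++++++
213 ++++++.........+++++++++++++++++++++++++++++++++++
214 +++.............++++++++++++++++++++++++++++++++++
215 ..................++++++++++++++++++++++++++++++++
216 ...................+++++++++++++++++++++++++++++++
217 .....................+++++++++++++++++++++++++++++
218 ......................++++++++++++++++++++++++++++
219 ........................++++++++++++++++++++++++++
220 ........GG...............+++++++++++++++++++++++++
221 ........G.................++++++++++++++++++++++++
222 ............................++++++++++++++++++++++
223 .............GG..............+++++++++++++++
[... 2174 characters left out ...]
.........++GGGGGGGGGGGG#++++++++++#+#+++
228 ..................+##GGGGGGGGGGGG##++++++++##+++++
229 .................+##GGGGGGGGGGGGG##+++++++++++++++
230 .................+##GGGGGGGGGGGGG###+++++##+++++++
231 .................+###GGGGGGGGGGGG###++++++++++++++
232 .................+####GGGGGGGGG#####++++++++++++++
233 .................+#########+########+++++++++++++#
234 ................++##################++++++++++++#+
235 ..............++++#################+++++++++++++++
236 ..............+++++################+++++++++++++++
237 .............+...+++#############+++++++++++++..++
238 ............++....+++++++####++++......++.........
239 ............+...........++++++....................
```

```bash

python3 -m inch '[[[0,0,0.0005],0],[[0,0,0.001],0],[[0,0,0.0015],0],[[0,0,0.002],0],[[0,0,0.0025],0],[[0,0,0.003],0],[[0,0,0.0035],0],[[0,0,0.004],0],[[0,0,0.004],0],[[0,0,0.004],0]]'
python3 - <<'E'
from h import *
c=camera("scene");a=c["image"];cv2.imwrite("pics/scene17.png",a[:,:,::-1]);h=cv2.cvtColor(a,cv2.COLOR_RGB2HSV)
for y in range(218,236):
        print(y,"".join("G" if 45<=h[y,x,0]<=80 and h[y,x,1]>90 and h[y,x,2]>30 else "#" if h[y,x,2]<50 else "+" if h[y,x,2]<110 else "." for x in range(310,350)))
for z in(44,55,60,65,70): print(z,proj(c,[490,-5,z]))
E
```

```text
t: 44.08
position: [490.0, -5.2, 44.0]
tcp_rot: [-2.374, -2.057, -0.0]
contact_force: [0.1, -0.6, 0.2]
gripper_width: -0.2
grasp_force: 0.0
218 ..........+####+++++++++++++++++++++++++
219 .........++####+++++++++++++++++++++++++
220 .........++####+++++++++++++++++++++++++
221 +.........+####+++++++++++++++++++++++++
222 ..........++###+++++++++++++++++++++++++
223 ...GG......++##+++++++++++++++++++++++++
224 ...GG.......++#+++++++++++++++++++++++++
225 ...+++.....+GG++++++++++++++++++++++++++
226 ..........++GGG++++GGG++++++++++++++++#+
227 .........++GGGGGGGGGGGG#++++++++++##++++
228 ........+##GGGGGGGGGGGG##+++++++++++++++
229 .......+##GGGGGGGGGGGGG##+++++++#+++++++
230 .......+##GGGGGGGGGGGGG###+++++#++++++++
231 .......+###GGGGGGGGGGG####++++++#+++++++
232 .......+####GGGGGGGGG#####++++++++#+++++
233 .......+#######G#G########++++++++++++++
234 ......++##################+++++++++++#++
235 ....++++#################+++++++++++++#+
44 [[326.06042992 233.64746931]]
55 [[326.1139048  229.68209373]]
60 [[326.13838352 227.86490668]]
65 [[326.16297052 226.03841884]]
70 [[326.18766635 224.20256819]]
```

The scene view shows the shut fingertips about 19 mm above the reported point, still above the button. Continuing down slowly.

```bash

python3 -m inch '[[[0,0,0.0005],0],[[0,0,0.001],0],[[0,0,0.0015],0],[[0,0,0.002],0],[[0,0,0.0025],0],[[0,0,0.003],0],[[0,0,0.0035],0],[[0,0,0.004],0],[[0,0,0.0045],0],[[0,0,0.005],0]]'
python3 -m inch '[[[0,0,0.0005],0],[[0,0,0.001],0],[[0,0,0.0015],0],[[0,0,0.002],0],[[0,0,0.0025],0],[[0,0,0.003],0],[[0,0,0.0035],0],[[0,0,0.004],0],[[0,0,0.004],0],[[0,0,0.004],0]]'
```

```text
t: 44.97
position: [490.1, -5.2, 39.0]
tcp_rot: [2.374, 2.057, 0.0]
contact_force: [-0.8, -0.6, 1.1]
gripper_width: -0.2
grasp_force: 0.7
t: 45.8
position: [490.1, -5.2, 35.1]
tcp_rot: [-2.374, -2.057, -0.0]
contact_force: [-1.3, -0.3, 3.6]
gripper_width: -0.1
grasp_force: 1.8
```

```bash

python3 -m inch '[[[0,0,0.0005],0],[[0,0,0.001],0],[[0,0,0.0015],0],[[0,0,0.002],0],[[0,0,0.0025],0],[[0,0,0.003],0],[[0,0,0.0035],0],[[0,0,0.004],0],[[0,0,0.004],0],[[0,0,0.004],0]]'
```

```text
t: 46.63
position: [490.3, -5.3, 32.9]
tcp_rot: [2.374, 2.057, 0.001]
contact_force: [-7.3, 0.7, 21.0]
gripper_width: -0.1
grasp_force: 10.3
```

Fully in (force jumped to 21 N at 6 mm of travel). Releasing and retreating.

```bash

python3 -m inch '[[[0,0,-0.004],0],[[0,0,-0.015],0],[[0,0,-0.035],0],[[0,0,-0.06],0],[[0,0,-0.09],0],[[0,0,-0.12],0],[[0,0,-0.15],0],[[0,0,-0.18],0],[[0,0,-0.21],0],[[0,0,-0.24],0]]'
python3 -m inch '[[[0,0,-0.01],0],[[0,0,-0.01],0],[[0,0,-0.01],0],[[0,0,-0.01],0],[[0,0,-0.01],0],[[0,0,-0.01],0],[[0,0,-0.01],0],[[0,0,-0.01],0],[[0,0,-0.01],0],[[0,0,-0.01],0]]'
python3 - <<'E'
from h import *
c=camera("wrist");C=np.array([609.8,-14.8,45]);print(tool()[0])
for col,lo,hi in(("b",(105,120,30),(125,255,255)),("y",(20,130,80),(32,255,255))):
        for q,st in blobs(c["image"],lo,hi,8):
            w=at_z(c,q,66)-C
            if np.hypot(*w[:2])<75:print(col,q,"r",np.hypot(*w[:2]).round())
s=camera("scene");print([b for b in blobs(s["image"],(45,90,30),(80,255,255),8) if 318<b[0][0]<335 and 215<b[0][1]<240])
redline("scene",s,[465,321,150],30)
a=cv2.imread("pics/scene0.png")[:,:,::-1];d=np.abs(a.astype(int)-s["image"]).max(2)>50
n,_,st,ce=cv2.connectedComponentsWithStats(d.astype(np.uint8));print([(ce[k].round().tolist(),st[k,4]) for k in range(1,n) if st[k,4]>25])
E
```

```text
t: 47.47
position: [489.9, -5.2, 272.0]
tcp_rot: [-2.374, -2.057, 0.0]
contact_force: [0.3, 0.6, -0.7]
gripper_width: 0.1
grasp_force: 0.0
t: 48.3
position: [490.0, -5.2, 280.9]
tcp_rot: [-2.374, -2.057, 0.0]
contact_force: [0.8, 0.6, -0.9]
gripper_width: -0.0
grasp_force: 0.0
[490.00506097  -5.25935401 280.93501068]
b [477.3, 187.0] r 54.0
b [457.4, 231.0] r 56.0
b [437.8, 239.7] r 54.0
y [471.3, 209.9] r 52.0
y [416.2, 240.5] r 54.0
[([326.2, 228.1], [320, 224, 13, 9, 101])]
scene 366 bbox 450 466 239 278 cent [458.06558 258.0246 ] dir [ 0.20693137 -0.97835547]
[([525.0, 33.0], np.int32(1745)), ([560.0, 43.0], np.int32(1624)), ([331.0, 25.0], np.int32(567)), ([328.0, 73.0], np.int32(2777)), ([509.0, 88.0], np.int32(173)), ([454.0, 88.0], np.int32(73)), ([433.0, 114.0], np.int32(106)), ([522.0, 132.0], np.int32(1687)), ([519.0, 113.0], np.int32(108)), ([629.0, 171.0], np.int32(854)), ([238.0, 193.0], np.int32(667)), ([459.0, 195.0], np.int32(472)), ([285.0, 238.0], np.int32(1778)), ([310.0, 227.0], np.int32(28)), ([252.0, 246.0], np.int32(52))]
```

Five beads are in the bowl, the button has sprung back, the rod is in its stand, and the bystanders show no change in the image comparison.

```bash
python3 -c "
from plant import *
print(close_job())"
```

```text
the job is handed in; nothing more can be done
None
```

I handed the job in at about 48 s: the bowl is on both pegs with all five beads, stirred just over two rounds anticlockwise; the rod is back down in its stand, and the button was pressed fully in and sprang back. The hand-in gave no verdict.

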